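# Find the rocking canister lid and seat it

## Task

One of the four canister lids is not seated: press lightly near the edge of the lids, one after another, until you find the one that rocks. Then press that lid at its middle until it is fully down and level on its canister, and finish with the fingertips still holding it pressed down so that its seal can take. Nothing is to be picked up: only press the lids, and leave the cups, plants and other things where they are.

Things in the scene. Friction and masses are not known exactly. Their poses are not given: they have to be found in the camera images.
- tin_a: White round canister, 96 mm outer diameter, rim 87 mm above the table, 90 mm bore, fixed to the table. Origin: centre of its underside, on the table; z up.
- tin_b: White round canister, 96 mm outer diameter, rim 87 mm above the table, 90 mm bore, fixed to the table. Origin: centre of its underside, on the table; z up.
- tin_c: White round canister, 96 mm outer diameter, rim 87 mm above the table, 90 mm bore, fixed to the table. Origin: centre of its underside, on the table; z up.
- tin_d: White round canister, 96 mm outer diameter, rim 87 mm above the table, 90 mm bore, fixed to the table. Origin: centre of its underside, on the table; z up.
- lid_a: Flat round wooden lid of tin_a, 100 mm diameter, 12 mm thick, with a plug below that drops into the tin with 3.5 mm play; about 70 g, only rests there. Origin: centre of its underside, 12 mm below its flat top; z: the lid's up. Like all four it starts level, origin 95 to 98 mm above the table: height does not show which lid is loose, and it may be any. See lid_b, lid_c and lid_d for how lids behave.
- lid_b: Flat round wooden lid of tin_b, 100 mm diameter, 12 mm thick, with a plug below that drops into the tin with 3.5 mm play; about 70 g, only rests there. Origin: centre of its underside, 12 mm below its flat top; z: the lid's up. Three of the four (any of them) are firm: they stay level and at their height when pressed within 35 mm of the centre.
- lid_c: Flat round wooden lid of tin_c, 100 mm diameter, 12 mm thick, with a plug below that drops into the tin with 3.5 mm play; about 70 g, only rests there. Origin: centre of its underside, 12 mm below its flat top; z: the lid's up. The one loose lid (any of the four) stands on a stem of 6 mm radius: 1 N or more 30 mm off centre, on any side, rocks it by 0.2 to 0.3 rad (the pressed spot drops 4 mm or more); let go, it tips back.
- lid_d: Flat round wooden lid of tin_d, 100 mm diameter, 12 mm thick, with a plug below that drops into the tin with 3.5 mm play; about 70 g, only rests there. Origin: centre of its underside, 12 mm below its flat top; z: the lid's up. The loose lid (any of the four) pressed within 5 mm of its centre with over 12 N sinks 8 to 11 mm to sit on the tin's rim, origin then 87 mm above the table, and stays.
- succulent_a: Small succulent in a clay pot, 54 mm wide, about 85 mm tall. Loose bystander, leave alone. Origin: its underside.
- succulent_b: Small succulent in a clay pot, 50 mm wide, about 85 mm tall. Loose bystander, leave alone. Origin: its underside.
- cup_a: Dark empty drinking cup, 76 mm wide, 85 mm tall. Loose bystander, leave alone. Origin: its underside.
- cup_b: Dark empty drinking cup, 76 mm wide, 85 mm tall. Loose bystander, leave alone. Origin: its underside.
- jam_jar: Jam jar, 60 mm wide, 85 mm tall. Loose bystander, leave alone. Origin: its underside.
- spoon: Spoon lying on the table. Loose bystander, leave alone. Origin: its underside.
- card_box: Small green card box, 65 x 92 x 22 mm. Loose bystander, leave alone. Origin: its underside.
Things that resemble listed ones, but are neither listed nor needed, are in the scene too. Leave any white look-alike of the lid_d alone. Leave any orange look-alike of the tin_d alone.

How it is judged:
By the outcome, as a careful person would: the job done as asked, in the order asked, and still so for the second after the job is handed in, while the arm keeps its last pose, push and grip.
It also fails if it takes over 64 s, if anything falls off the work surface, if the arm or the gripper's body presses on something with over 40 N, if the wrist force passes 120 N, or if a joint passes its speed limit or range.

## Robot

A 7-joint arm with a two-finger parallel gripper is mounted at the origin on the work surface. World frame = base frame: x ahead of the robot, y to its left, z up, the work surface at z = 0. Lengths are in mm, angles in rad, forces in N, time in s.
With the tool pointing down it reaches from about 350 to 900 mm from the base axis. Payload 8.1 kg.
Tool frame: the origin (TCP) lies on the centre line of the jaws, within the pads' length; the fingertips stand 22 mm ahead of it and the grasp point (between the pads) lies 3 mm ahead of it; z points along the fingers, x is the direction in which the jaws open and shut, and the axes are right-handed (so a half turn about z gives the same grasp; the last joint's range is limited). The gripper opens to 92 mm and grips with 3 to 60 N. Pads are 19 mm wide; open, the fingers measure 130 mm over their backs; the gripper's body (75 mm by 190 mm) begins 47 mm behind the grasp point.
Start: joints at [-1.395, 0.434, 0.025, 1.573, -0.012, 1.134, -0.075], TCP at [172.028, 600.872, 248.742] pointing down, gripper open.
Joint ranges: [-2.62, 2.62], [-0.44, 2.09], [-1.27, 1.32], [0.08, 2.57], [-1.32, 4.46], [0.12, 2], [-2.74, 2.74]. Speed limits (rad/s): [2.22, 2.22, 3.01, 3.01, 3.14, 3.14, 3.14].

## Interface

Orientations are given as a unit quaternion [x, y, z, w].
In Python, from plant import * gives the robot as it stands.
- The arm moves only by the tool apply_moves, never from a script. Its argument "steps" is a list of rows, each a list of 3 entries, a list of its own where there are three numbers: the turn, a rotation vector about the tool's x, y, z in rad, then the shift along the tool's x, y, z in cm, then the opening in per cent of the stroke, from 0 (shut) to 100 (fully open). In form: [[[rx, ry, rz], [tx, ty, tz], hand], ...]. A call has 1 to 5 rows; each row shifts and turns the commanded pose from where the row before left it, along the tool's axes as they then stand; what a row does not reach is not made up. A row lasts 1/10 s, in which the tool goes at most 50 mm and 8.59 degrees, less where a joint would pass 70% of its speed; a pose out of reach is approached as far as the arm can. A call with a gripper value outside its range is refused whole. The fingers move at their own pace and stop on an object; "newtons" is the grip in N (left out, the last holds). Time passes only in rows, so rows that do not move let the fingers close. It gives the time, the measured TCP pose, the force and the opening at its end, in the units of the state.
- state(): the state, without advancing time (a new reading comes with each control period).
- read_camera(name): name is "side" or "top"; returns the picture (420x560x3 uint8, red, green, blue); there is no depth.
- camera_params(name): a dict with "camera_matrix" (3x3 intrinsics, pixels), "rvec" (rotation vector, rad) and "tvec" (3), from world to camera coordinates, as OpenCV has them. Camera axes: x right, y down, z forward; pixel columns grow to the right and rows downward; lengths in mm; the calibration is good to about 2 mm. A picture is of the moment at which its call begins. camera_params takes no time and is no camera call.
- finish_job(): hands the job in, once; it reports no verdict.
The state is a dict: "clock": time; "joints": joint angles; "joint_velocities": joint speeds; "tau": joint torques, N m; "ee_pos": TCP position; "tcp_rot": TCP orientation; "wrist_force": force on the tool from outside, world axes, zero at the start; "ft_torque": the same for the moment, N m; "opening": finger opening in mm.
Only numpy, scipy, OpenCV 4.12 (cv2) and the standard library are available. Lean on these libraries where they do the work, as an engineer would, in place of code of your own. Each camera call takes 0.05 s, during which the arm holds its last target. There are 200 camera calls.

## Working session

There is one attempt and no reset: what is moved stays moved. The work goes in short steps, Python scripts to look and compute and a tool call to move; the robot and the scene stay as the last step left them, time stands still between calls to the robot, and variables do not carry over. Pictures are saved under pics/ and viewed, about 8 in all and at most 12, crops included, and the job is handed in when it is done.

Besides the shell and the picture viewer there is one more tool, called after "Emit:" as name(argument=value, ...), one argument or row to a line, values as JSON. apply_moves: Moves the arm, as the interface text tells. Its arguments: {"type":"object","properties":{"steps":{"type":"array"},"newtons":{"type":"number"}},"required":["steps"]}

```bash
mkdir -p pics; python3 - <<'E'
from plant import *
import cv2,numpy as np
for n in("top","side"):
    cv2.imwrite(f"pics/{n}0.png",cv2.resize(read_camera(n)[:,:,::-1],(784,588)))
    p=camera_params(n);print(n,p)
s=state();print(s)
E
```

```text
top {'camera_matrix': array([[467.3227967 ,   0.        , 273.92099262],
       [  0.        , 467.3227967 , 212.96906646],
       [  0.        ,   0.        ,   1.        ]]), 'rvec': array([ 2.13986497, -2.0670816 ,  0.21899318]), 'tvec': array([ -18.37673744,  552.21476773, 1098.48083463])}
side {'camera_matrix': array([[416.70567659,   0.        , 278.70851739],
       [  0.        , 416.70567659, 206.00447239],
       [  0.        ,   0.        ,   1.        ]]), 'rvec': array([ 2.02867765, -0.83437479,  0.4730341 ]), 'tvec': array([-401.69461977,  285.99727025,  632.72940083])}
{'clock': 0.1, 'joints': array([-1.39459015,  0.43515608,  0.02498366,  1.57399811, -0.01164357,
        1.13401904, -0.07506777]), 'joint_velocities': array([ 1.13580831e-03, -9.35425690e-04,  4.96768288e-05, -3.17519544e-03,
        4.69225370e-04,  9.97270856e-04, -6.11000465e-04]), 'tau': array([ 2.66903633e-03, -6.69137406e+01,  9.87731405e-01, -3.15148008e+01,
       -6.06348133e-02,  3.73486569e-02,  1.17861400e-04]), 'ee_pos': array([171.92701383, 600.43805009, 248.02491268]), 'tcp_rot': array([ 7.98520401e-01,  6.01967320e-01, -5.43109857e-04,  4.69124518e-04]), 'wrist_force': array([-0.13009655,  0.35414588, -0.21752897]), 'ft_torque': array([-0.02480813,  0.02198761,  0.0160278 ]), 'opening': 91.84243675493944}
```

View pics/top0.png

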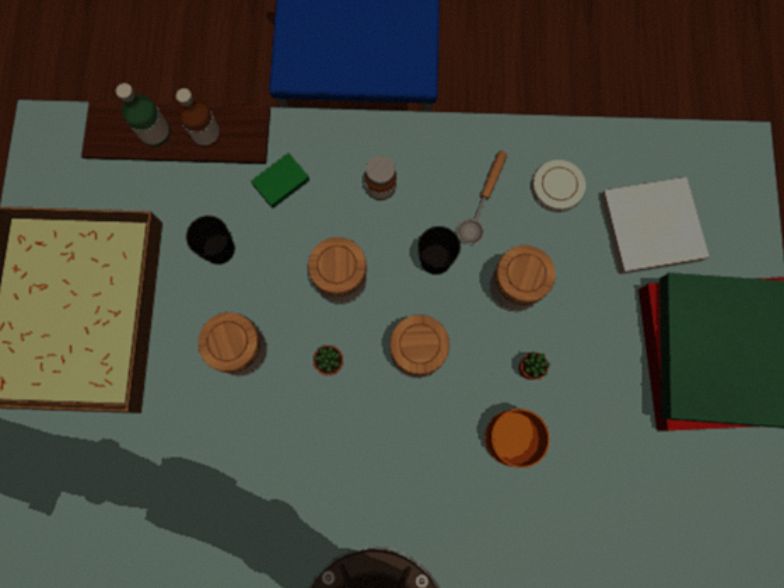

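View pics/side0.png

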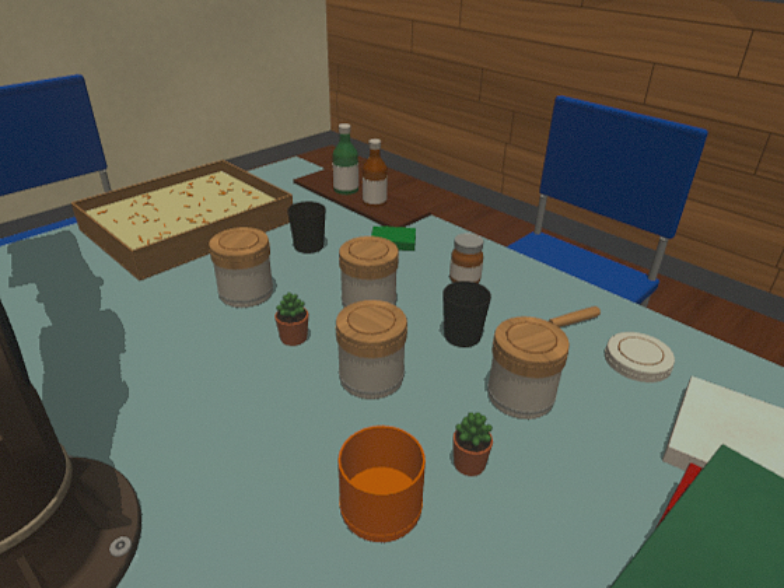

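The top picture shows the four wooden lids at about (337,261), (228,342), (420,345) and (525,274), scaled by 1.4. The white lid-like disc (559,185) and the orange tin (518,437) are the look-alikes. The side view shows the same four, with a dark cup close to two of them.

```bash
cat > h.py <<'E'
from plant import *
import cv2,numpy as np
def cast(n,uv,z):
    p=camera_params(n);R=cv2.Rodrigues(p["rvec"])[0];t=p["tvec"]
    q=cv2.undistortPoints(np.float64(uv).reshape(-1,1,2),p["camera_matrix"],None)[:,0]
    d=np.c_[q,np.ones(len(q))]@R;c=-R.T@t
    return c+d*((z-c[2])/d[:,2])[:,None]
def lids(n,im):
    h=cv2.cvtColor(im,cv2.COLOR_RGB2HSV)
    m=cv2.inRange(h,(5,70,60),(20,215,255))
    m=cv2.morphologyEx(m,cv2.MORPH_CLOSE,np.ones((3,3)));m=cv2.morphologyEx(m,cv2.MORPH_OPEN,np.ones((5,5)))
    out=[]
    for c in cv2.findContours(m,cv2.RETR_EXTERNAL,cv2.CHAIN_APPROX_NONE)[0]:
        c=cv2.convexHull(c);x,y,w,hh=cv2.boundingRect(c)
        if 35<w<65 and 25<hh<65: out.append(c)
    return out,m
E
python3 - <<'E'
from h import *
for n in("top","side"):
    im=read_camera(n);L,m=lids(n,im)
    for c in L:
        print(n,cv2.boundingRect(c))
        P=cast(n,c[:,0]+0.0,108)[:,:2].astype(np.float32)
        e,r=cv2.minEnclosingCircle(P)
        # fit circle to widest/top edge: side of the outline away from the camera is the top disc's rim
        p=camera_params(n);C=-cv2.Rodrigues(p["rvec"])[0].T@p["tvec"]
        ctr=P.mean(0)
        for _ in range(20):
            away=(ctr-C[:2])/np.linalg.norm(ctr-C[:2])
            Q=P[((P-ctr)@away)>-5]
            A=np.c_[2*Q,np.ones(len(Q))];s=np.linalg.lstsq(A,(Q**2).sum(1),rcond=None)[0];ctr=s[:2]
        rad=np.sqrt(s[2]+s[0]**2+s[1]**2)
        print("  topfit",ctr.round(1),rad.round(1),len(Q),"enc",np.round(e,1),round(r,1))
    cv2.drawContours(im,L,-1,(0,255,0),1)
    cv2.imwrite(f"pics/{n}1.png",im[:,:,::-1])
a=cv2.imread("pics/top1.png")[140:290,120:420];b=cv2.imread("pics/side1.png")[140:300,130:430]
cv2.imwrite("pics/both.png",cv2.resize(np.vstack([a,b]),None,fx=1.9,fy=1.9))
p=camera_params("top");
E
```

```text
top (278, 225, 43, 43)
  topfit [466.4 -61.7] 49.9 14 enc [465.1 -61.8] 51.3
top (141, 223, 43, 43)
  topfit [459.9 259. ] 49.9 13 enc [459.8 257.2] 51.7
top (355, 175, 42, 41)
  topfit [ 595.3 -241. ] 49.6 16 enc [ 594.  -240.3] 51.3
top (220, 169, 42, 41)
  topfit [598.6  83. ] 49.9 14 enc [597.5  82.2] 51.2
side (47, 375, 50, 45)
  topfit [  68.  -143.8] 16.4 5 enc [  52.5 -150.4] 34.6
side (240, 214, 51, 42)
  topfit [467.6 -61.7] 48.6 13 enc [455.3 -74.6] 66.5
side (243, 169, 41, 31)
  topfit [598.   82.2] 48.6 10 enc [582.9  66.9] 70.1
```

View pics/both.png

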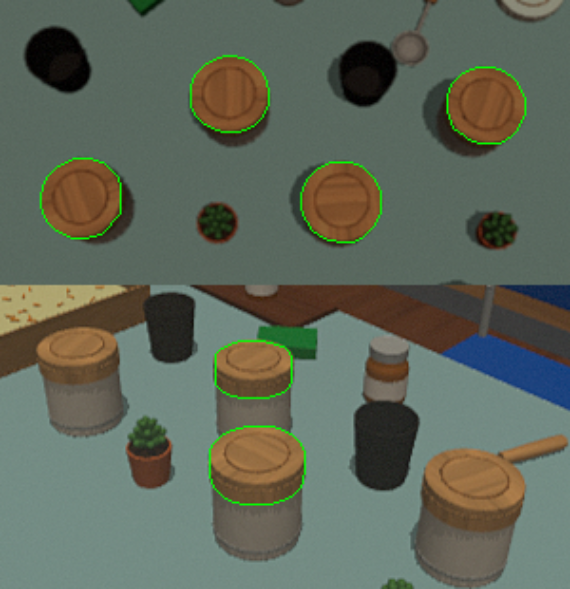

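The mask fits hug the top discs. The two views agree on the centres to about 2 mm: (466,-62), (460,258), (595,-241) and (598,82). I start by shutting the fingers, aligning the yaw and travelling to the nearest lid.

Emit:
apply_moves(
  steps=[
    [[0,0,-0.14],[0,0,0],0],
    [[0,0,-0.14],[0,0,0],0],
    [[0,0,0],[-3.9,3.0,0],0],
    [[0,0,0],[-3.9,3.0,0],0],
    [[0,0,0],[-3.9,3.0,0],0],
  ],
  newtons=20,
)

```text
clock: 0.7
ee_pos: [262.9, 482.5, 248.4]
tcp_rot: [0.706, 0.708, -0.0, 0.0]
wrist_force: [1.2, 0.6, 1.3]
opening: 56.5
```

Emit:
apply_moves(
  steps=[
    [[0,0,0],[-3.8,2.85,0],0],
    [[0,0,0],[-3.8,2.85,0],0],
    [[0,0,0],[-3.8,2.85,0],0],
    [[0,0,0],[-3.8,2.85,0],0],
    [[0,0,0],[-3.8,2.85,0],0],
  ],
)

```text
clock: 1.2
ee_pos: [405.7, 292.4, 248.9]
tcp_rot: [0.707, 0.708, 0.0, -0.0]
wrist_force: [0.8, 1.1, -0.4]
opening: 16.7
```

Emit:
apply_moves(
  steps=[
    [[0,0,0],[-3.4,2.7,0],0],
    [[0,0,0],[0,0,4.5],0],
    [[0,0,0],[0,0,4.0],0],
    [[0,0,0],[0,0,0],0],
    [[0,0,0],[0,0,0],0],
  ],
)

```text
clock: 1.7
ee_pos: [431.7, 260.2, 164.1]
tcp_rot: [0.707, 0.708, -0.001, -0.0]
wrist_force: [0.4, -0.2, 0.4]
opening: 0.7
```

```bash
python3 - <<'E'
from h import *
s=state();print(s["clock"],s["ee_pos"],s["tcp_rot"],s["wrist_force"],s["ft_torque"],s["opening"])
cv2.imwrite("pics/s2.png",cv2.resize(read_camera("side")[100:320,60:400,::-1],(680,440)))
E
```

```text
1.7 [431.7128218  260.15914014 164.1143061 ] [ 7.06623004e-01  7.07589871e-01 -7.05294290e-04 -8.49698795e-05] [ 0.43031951 -0.19069231  0.36712278] [-0.05138956 -0.02182923  0.06401333] 0.6643810006186329
```

View pics/s2.png

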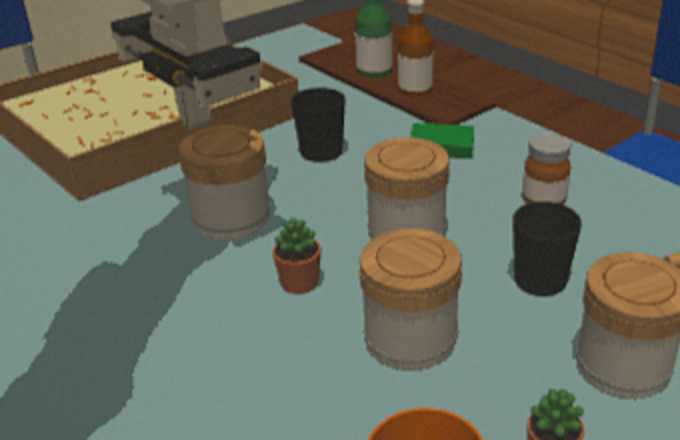

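The shut fingers stand above the near edge of the first lid, at about (190,120). Now I lower them gently.

Emit:
apply_moves(
  steps=[
    [[0,0,0],[0,0,1.5],0],
    [[0,0,0],[0,0,1.2],0],
    [[0,0,0],[0,0,0.2],0],
    [[0,0,0],[0,0,0.2],0],
    [[0,0,0],[0,0,0],0],
  ],
)

```text
clock: 2.25
ee_pos: [432.1, 260.4, 133.2]
tcp_rot: [0.707, 0.708, 0.0, 0.0]
wrist_force: [0.5, -0.1, 0.1]
opening: 0.2
```

Emit:
apply_moves(
  steps=[
    [[0,0,0],[0,0,0.1],0],
    [[0,0,0],[0,0,0.1],0],
    [[0,0,0],[0,0,0],0],
  ],
)

```text
clock: 2.55
ee_pos: [432.2, 260.4, 131.3]
tcp_rot: [0.707, 0.707, 0.0, -0.0]
wrist_force: [-1.2, -0.8, 5.1]
opening: 0.6
```

Contact came between 133 and 131 mm and the force was 5 N without any drop, so this lid is firm. Next is the far-left lid at (598,82).

Emit:
apply_moves(
  steps=[
    [[0,0,0],[0,0,-3.5],0],
    [[0,0,0],[-3.55,2.77,0],0],
    [[0,0,0],[-3.55,2.77,0],0],
    [[0,0,0],[-3.55,2.77,0],0],
    [[0,0,0],[-3.55,2.77,0],0],
  ],
)

```text
clock: 3.05
ee_pos: [543.8, 116.9, 166.1]
tcp_rot: [0.707, 0.708, 0.0, 0.0]
wrist_force: [0.5, 0.8, 0.3]
opening: 0.5
```

Emit:
apply_moves(
  steps=[
    [[0,0,0],[-3.55,2.77,0],0],
    [[0,0,0],[0,0,0],0],
    [[0,0,0],[0,0,2.0],0],
    [[0,0,0],[0,0,1.1],0],
    [[0,0,0],[0,0,0],0],
  ],
)

```text
clock: 3.55
ee_pos: [569.1, 83.1, 133.1]
tcp_rot: [0.706, 0.708, -0.001, -0.001]
wrist_force: [-0.5, -0.2, 0.1]
opening: 0.1
```

Emit:
apply_moves(
  steps=[
    [[0,0,0],[0,0,0.1],0],
    [[0,0,0],[0,0,0.1],0],
    [[0,0,0],[0,0,0],0],
  ],
)

```text
clock: 3.85
ee_pos: [570.8, 83.1, 133.2]
tcp_rot: [0.707, 0.708, 0.0, 0.0]
wrist_force: [-0.5, 0.3, -0.1]
opening: 0.5
```

Emit:
apply_moves(
  steps=[
    [[0,0,0],[0,0,0.1],0],
    [[0,0,0],[0,0,0.1],0],
    [[0,0,0],[0,0,0],0],
  ],
)

```text
clock: 4.15
ee_pos: [570.9, 83.0, 131.5]
tcp_rot: [0.707, 0.708, 0.0, 0.0]
wrist_force: [-1.7, 0.8, 7.5]
opening: 0.5
```

Emit:
apply_moves(
  steps=[
    [[0,0,0],[0,0,0.1],0],
    [[0,0,0],[0,0,0],0],
  ],
)

```text
clock: 4.35
ee_pos: [570.9, 83.0, 131.3]
tcp_rot: [0.707, 0.708, 0.001, 0.0]
wrist_force: [-5.6, -0.3, 15.3]
opening: 0.6
```

This one is firm too: the force rose straight to 7 N with no drop. Next is (466,-62).

Emit:
apply_moves(
  steps=[
    [[0,0,0],[0,0,-3.5],0],
    [[0,0,0],[-3.61,-3.3,0],0],
    [[0,0,0],[-3.61,-3.3,0],0],
    [[0,0,0],[-3.61,-3.3,0],0],
    [[0,0,0],[-3.61,-3.3,0],0],
  ],
)

```text
clock: 4.85
ee_pos: [437.5, -62.9, 164.9]
tcp_rot: [0.707, 0.708, 0.0, 0.0]
wrist_force: [-0.2, -0.9, 1.4]
opening: 0.3
```

Emit:
apply_moves(
  steps=[
    [[0,0,0],[0,0,0],0],
    [[0,0,0],[0,0,2.0],0],
    [[0,0,0],[0,0,1.1],0],
    [[0,0,0],[0,0,0],0],
  ],
)

```text
clock: 5.25
ee_pos: [438.1, -61.4, 132.6]
tcp_rot: [0.707, 0.708, -0.001, -0.001]
wrist_force: [-1.1, 0.5, 0.8]
opening: 0.6
```

Emit:
apply_moves(
  steps=[
    [[0,0,0],[0,0,0.1],0],
    [[0,0,0],[0,0,0.1],0],
    [[0,0,0],[0,0,0],0],
  ],
)

```text
clock: 5.55
ee_pos: [439.1, -61.6, 132.0]
tcp_rot: [0.707, 0.708, 0.0, 0.0]
wrist_force: [0.5, -0.0, -0.2]
opening: 0.6
```

Emit:
apply_moves(
  steps=[
    [[0,0,0],[0,0,0.1],0],
    [[0,0,0],[0,0,0],0],
  ],
)

```text
clock: 5.75
ee_pos: [438.8, -61.6, 130.8]
tcp_rot: [0.707, 0.708, 0.0, 0.0]
wrist_force: [-0.1, 1.1, -0.0]
opening: 0.4
```

Emit:
apply_moves(
  steps=[
    [[0,0,0],[0,0,0.1],0],
    [[0,0,0],[0,0,0],0],
  ],
)

```text
clock: 5.95
ee_pos: [438.2, -61.7, 129.6]
tcp_rot: [0.707, 0.707, -0.0, -0.0]
wrist_force: [-3.4, 0.2, 3.3]
opening: 0.4
```

Emit:
apply_moves(
  steps=[
    [[0,0,0],[0,0,0.05],0],
    [[0,0,0],[0,0,0],0],
  ],
)

```text
clock: 6.15
ee_pos: [438.0, -61.7, 129.1]
tcp_rot: [0.707, 0.707, -0.0, -0.001]
wrist_force: [-4.8, -0.6, 5.0]
opening: 0.3
```

```bash
python3 - <<'E'
from h import *
s=state();print(s["clock"],s["ee_pos"],s["wrist_force"],s["ft_torque"])
cv2.imwrite("pics/s3.png",cv2.resize(read_camera("side")[130:310,170:410,::-1],(720,540)))
E
```

```text
6.15 [438.03191466 -61.74478235 129.1451937 ] [-4.8093947  -0.62947532  4.95786647] [ 0.01877025  0.9133443  -0.01570888]
```

View pics/s3.png

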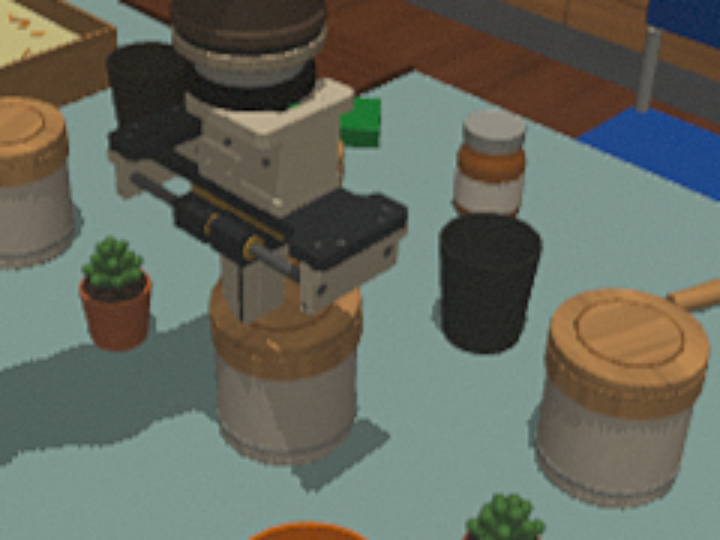

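The side view shows the fingertips on the near edge of the lid, at about (250,310), and its right side may sit higher. I'm not sure: the force was low and came with a sideways part. I'll lift and compare this picture with a new one.

Emit:
apply_moves(
  steps=[
    [[0,0,0],[0,0,-0.5],0],
    [[0,0,0],[0,0,-1.0],0],
    [[0,0,0],[0,0,0],0],
  ],
)

```text
clock: 6.5
ee_pos: [440.0, -61.8, 145.7]
tcp_rot: [0.707, 0.707, 0.001, 0.001]
wrist_force: [0.5, -0.6, -0.4]
opening: 0.3
```

```bash
python3 - <<'E'
from h import *
im=read_camera("side")
b=cv2.resize(im[130:310,170:410,::-1],(720,540));cv2.imwrite("pics/s4.png",b)
a=cv2.imread("pics/s3.png");sl=np.s_[230:480,170:430]
cv2.imwrite("pics/cmp.png",cv2.resize(np.hstack([a[sl],b[sl]]),None,fx=1.5,fy=1.5))
E
```

```text
(no output)
```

View pics/cmp.png

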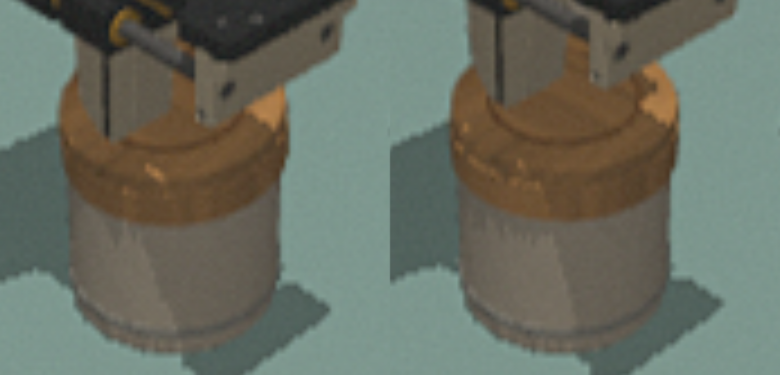

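The tilt is at most partial, so this is inconclusive. I press again in small steps and watch whether the spot keeps giving way.

Emit:
apply_moves(
  steps=[
    [[0,0,0],[0,0,1.0],0],
    [[0,0,0],[0,0,0.3],0],
    [[0,0,0],[0,0,0.1],0],
    [[0,0,0],[0,0,0.1],0],
    [[0,0,0],[0,0,0.05],0],
  ],
)

```text
clock: 7.05
ee_pos: [437.2, -61.8, 128.3]
tcp_rot: [0.707, 0.707, -0.001, -0.001]
wrist_force: [-7.2, -0.4, 7.9]
opening: 0.4
```

Emit:
apply_moves(
  steps=[
    [[0,0,0],[0,0,0.05],0],
    [[0,0,0],[0,0,0],0],
  ],
)

```text
clock: 7.25
ee_pos: [436.8, -61.8, 127.8]
tcp_rot: [0.707, 0.707, -0.001, -0.001]
wrist_force: [-7.2, -0.1, 7.9]
opening: 0.4
```

Emit:
apply_moves(
  steps=[
    [[0,0,0],[0,0,0.1],0],
    [[0,0,0],[0,0,0.05],0],
    [[0,0,0],[0,0,0],0],
  ],
)

```text
clock: 7.55
ee_pos: [436.3, -61.8, 126.3]
tcp_rot: [0.707, 0.707, -0.002, -0.002]
wrist_force: [-9.8, 0.8, 10.5]
opening: 0.4
```

```bash
python3 - <<'E'
from h import *
im=read_camera("side")
b=cv2.resize(im[130:310,170:410,::-1],(720,540));cv2.imwrite("pics/s5.png",b)
a=cv2.imread("pics/s4.png");sl=np.s_[230:480,170:430]
cv2.imwrite("pics/cmp2.png",cv2.resize(np.hstack([b[sl],a[sl]]),None,fx=1.5,fy=1.5))
E
```

```text
(no output)
```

View pics/cmp2.png

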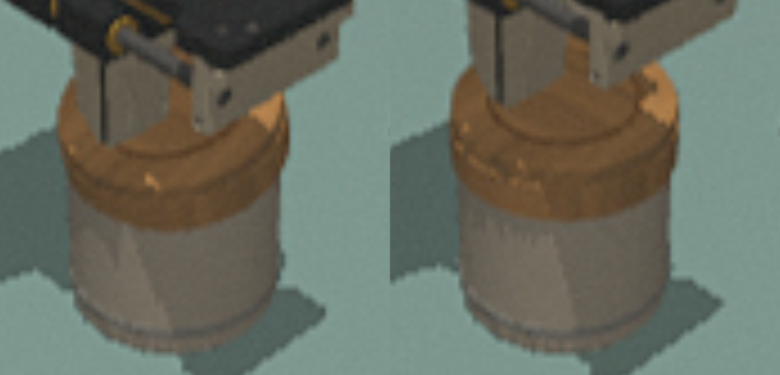

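Pressed (left), the near edge of the lid stands clearly lower than when free (right), and the spot has given about 5 mm, so this lid rocks. I lift, step aside and re-measure it.

Emit:
apply_moves(
  steps=[
    [[0,0,0],[0,0,-1.0],0],
    [[0,0,0],[0,0,-4.0],0],
    [[0,0,0],[-4.0,-2.0,0],0],
    [[0,0,0],[-4.0,-2.0,0],0],
    [[0,0,0],[-4.0,-2.0,0],0],
  ],
)

```text
clock: 8.1
ee_pos: [379.0, -183.1, 177.5]
tcp_rot: [0.706, 0.708, 0.001, 0.001]
wrist_force: [1.0, -1.0, 0.0]
opening: 0.6
```

Emit:
apply_moves(
  steps=[
    [[0,0,0],[-4.0,-2.0,0],0],
    [[0,0,0],[0,0,0],0],
  ],
)

```text
clock: 8.3
ee_pos: [356.5, -226.9, 177.4]
tcp_rot: [0.71, 0.705, -0.001, 0.001]
wrist_force: [0.7, 0.1, 0.2]
opening: 0.5
```

```bash
cat >> h.py <<'E'
def centre(n,c,z):
    P=cast(n,c[:,0]+0.0,z)[:,:2];p=camera_params(n);C=-cv2.Rodrigues(p["rvec"])[0].T@p["tvec"];ctr=P.mean(0)
    for _ in range(20):
        a=(ctr-C[:2])/np.linalg.norm(ctr-C[:2]);Q=P[((P-ctr)@a)>-5]
        s=np.linalg.lstsq(np.c_[2*Q,np.ones(len(Q))],(Q**2).sum(1),rcond=None)[0];ctr=s[:2]
    return ctr.round(1),round(float(np.sqrt(s[2]+ctr@ctr)),1)
E
python3 - <<'E'
from h import *
for n in("top","side"):
    im=read_camera(n);cv2.imwrite(f"pics/{n}6.png",im[:,:,::-1])
    for c in lids(n,im)[0]: print(n,centre(n,c,108))
print(state()["ee_pos"])
a=cv2.imread("pics/top6.png")[130:330,160:440];b=cv2.imread("pics/side6.png")[130:330,160:440]
cv2.imwrite("pics/v6.png",cv2.resize(np.hstack([a,b]),None,fx=1.4,fy=1.4))
E
```

```text
top (array([465.8, -61.6]), 50.6)
top (array([460. , 259.3]), 49.6)
top (array([ 595.4, -241. ]), 49.4)
top (array([598.6,  83.1]), 49.8)
side (array([ 14.1, -73.9]), 20.0)
side (array([839. ,  17.1]), 86.9)
side (array([816. , 182.1]), 36.1)
[ 358.98562158 -222.66666236  177.0847995 ]
```

View pics/v6.png

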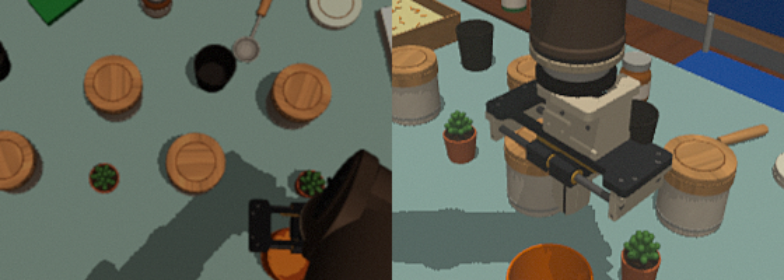

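The loose lid is level again at (466,-62). The other three have not moved. I go to its middle.

Emit:
apply_moves(
  steps=[
    [[0,0,0],[4.0,2.67,0],0],
    [[0,0,0],[4.0,2.67,0],0],
    [[0,0,0],[4.0,2.67,0],0],
    [[0,0,0],[4.0,2.67,0],0],
    [[0,0,0],[0,0,0],0],
  ],
)

```text
clock: 8.9
ee_pos: [469.6, -53.5, 176.9]
tcp_rot: [0.703, 0.712, 0.002, 0.0]
wrist_force: [-0.8, -0.8, 0.9]
opening: 0.6
```

Emit:
apply_moves(
  steps=[
    [[0,0,0],[0,0,0],0],
    [[0,0,0],[0,0,0],0],
  ],
)

```text
clock: 9.1
ee_pos: [465.1, -61.6, 176.6]
tcp_rot: [0.707, 0.708, -0.0, -0.0]
wrist_force: [-1.0, 0.4, 1.0]
opening: 0.5
```

```bash
python3 -c "
from plant import *
s=state();print(s['ee_pos'],s['tcp_rot'],s['joints'])"
```

```text
[465.11270835 -61.61538053 176.60084313] [ 7.06503927e-01  7.07709053e-01 -2.69509822e-04 -1.54627022e-04] [-0.16370295  0.26504568  0.22180116  2.04648401 -0.07732061  0.83834597
  1.67488749]
```

Emit:
apply_moves(
  steps=[
    [[0,0,0],[0,0.07,2.5],0],
    [[0,0,0],[0,0,1.8],0],
    [[0,0,0],[0,0,0.2],0],
    [[0,0,0],[0,0,0.1],0],
    [[0,0,0],[0,0,0],0],
  ],
)

```text
clock: 9.6
ee_pos: [466.4, -62.2, 131.4]
tcp_rot: [0.707, 0.707, 0.0, 0.0]
wrist_force: [-0.8, 0.0, 0.3]
opening: 0.6
```

Emit:
apply_moves(
  steps=[
    [[0,0,0],[0,0,0.1],0],
    [[0,0,0],[0,0,0.1],0],
    [[0,0,0],[0,0,0],0],
  ],
)

```text
clock: 9.9
ee_pos: [466.8, -61.9, 129.7]
tcp_rot: [0.707, 0.707, 0.001, 0.001]
wrist_force: [-1.6, 0.6, 7.8]
opening: 0.4
```

Contact is level and firm at the middle, so I press on to seat it.

Emit:
apply_moves(
  steps=[
    [[0,0,0],[0,0,0.1],0],
    [[0,0,0],[0,0,0.1],0],
    [[0,0,0],[0,0,0.1],0],
    [[0,0,0],[0,0,0.1],0],
    [[0,0,0],[0,0,0.1],0],
  ],
)

```text
clock: 10.4
ee_pos: [466.9, -61.8, 124.9]
tcp_rot: [0.707, 0.707, 0.001, 0.001]
wrist_force: [-1.9, 0.0, 10.9]
opening: 0.5
```

Emit:
apply_moves(
  steps=[
    [[0,0,0],[0,0,0.1],0],
    [[0,0,0],[0,0,0.1],0],
    [[0,0,0],[0,0,0.1],0],
    [[0,0,0],[0,0,0],0],
  ],
)

```text
clock: 10.8
ee_pos: [466.9, -61.9, 121.8]
tcp_rot: [0.707, 0.707, 0.001, 0.001]
wrist_force: [-2.4, -0.1, 8.8]
opening: 0.4
```

Emit:
apply_moves(
  steps=[
    [[0,0,0],[0,0,0.1],0],
    [[0,0,0],[0,0,0.1],0],
    [[0,0,0],[0,0,0],0],
  ],
)

```text
clock: 11.1
ee_pos: [466.9, -61.9, 121.1]
tcp_rot: [0.707, 0.707, 0.001, 0.001]
wrist_force: [-8.3, 0.1, 31.5]
opening: 0.2
```

Emit:
apply_moves(
  steps=[
    [[0,0,0],[0,0,0.05],0],
    [[0,0,0],[0,0,0],0],
    [[0,0,0],[0,0,0],0],
  ],
)

```text
clock: 11.4
ee_pos: [467.0, -61.9, 121.0]
tcp_rot: [0.707, 0.707, 0.001, 0.001]
wrist_force: [-10.6, 1.1, 38.6]
opening: 0.4
```

The lid is seated: it stopped hard at 121.0, so the tip is at 99 mm. I ease the push a little while keeping hold, then check.

Emit:
apply_moves(
  steps=[
    [[0,0,0],[0,0,-0.07],0],
    [[0,0,0],[0,0,-0.07],0],
    [[0,0,0],[0,0,0],0],
    [[0,0,0],[0,0,0],0],
    [[0,0,0],[0,0,0],0],
  ],
)

```text
clock: 11.9
ee_pos: [466.9, -61.9, 121.2]
tcp_rot: [0.707, 0.707, 0.001, 0.001]
wrist_force: [-5.2, 0.5, 18.2]
opening: 0.5
```

```bash
python3 - <<'E'
from h import *
im=read_camera("side")
b=im[130:310,170:410,::-1];cv2.imwrite("pics/s7.png",cv2.resize(b,(720,540)))
s=state();print(s["clock"],s["ee_pos"],s["wrist_force"],s["ft_torque"])
E
```

```text
11.95 [466.93499391 -61.87702809 121.21151271] [-4.54597957 -0.35492106 17.88967233] [-0.01562964  1.00227617 -0.0219046 ]
```

View pics/s7.png

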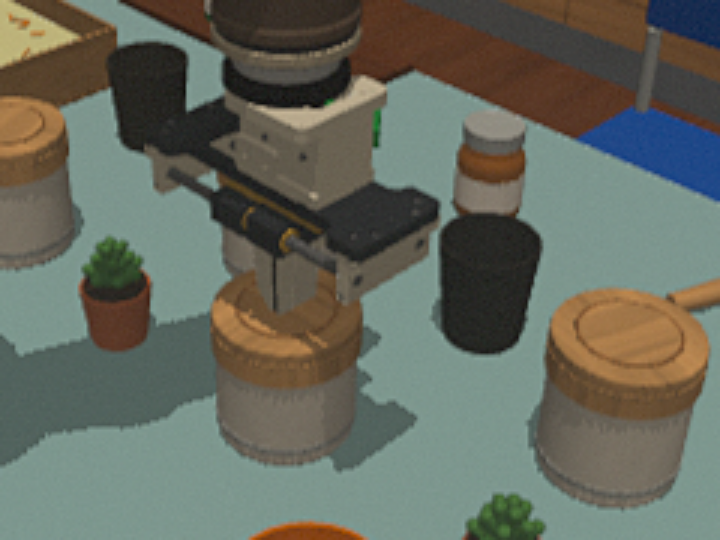

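The lid sits level and lower on its tin, with its lower edge at about (290,387), where the first press showed about 377. The shut fingertips press its middle at (290,305) with 18 N, and the neighbours in view have not moved. I hand it in.

```bash
python3 -c "
from plant import *
print(finish_job()); s=state(); print(s['ee_pos'],s['wrist_force'])"
```

```text
the job is handed in; nothing more can be done
None
the job is handed in; nothing more can be done
```

The loose lid was the one on the canister at about (466, -62). It is now pressed down and level, and I handed the job in at about 12 s with the fingertips still pressing its middle at about 18 N.

- **Finding it:** I pressed three lids near the edge, in turn. The lids at (460, 258) and (598, 82) were firm. The lid at (466, -62) gave way by about 5 mm, its near edge dropped in the picture, and it tipped back level when I let go. I did not press the fourth lid, at (595, -241).
- **Seating it:** pressed at its middle, the lid sank about 9 mm and then stopped hard. The fingertips were then at about 99 mm, which puts the lid's origin at the expected 87 mm.
- **Last checks:** the final side picture shows the lid level and the things in view unmoved, but I took no final top view.
- **Less clear or harder than meant:**
  - The first edge press on the loose lid was inconclusive, because it came with a sideways force about as large as the downward one. I had to press again to be sure.
  - One edge press, on the firm lid at (598, 82), reached about 15 N.
  - Seating briefly reached 39 N at the fingertips before I eased off.

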